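# Pack the notions box and shut it

### The arm

A 7-joint arm with a two-finger parallel gripper is mounted at the origin on a cart in front of the work surface, level with it; the furniture and walls round the work are solid. World frame = base frame: x ahead of the robot, y to its left, z up, the work surface at z = 0. Lengths are in m, angles in rad, forces in N, time in s.
With the tool pointing down it reaches from about 0.425 to 0.875 m from the base axis. Payload 4.7 kg.
Tool frame: the origin (TCP) lies on the centre line of the jaws, within the pads' length; the fingertips stand manip.tip_reach ahead of it and the grasp point (between the pads) lies 6 mm ahead of it (manip.tip_reach is the distance from the TCP to the fingertips, in m); z points along the fingers, y is the line along which they close (so a half turn about z gives the same grasp; the last joint's range is limited). The gripper opens to 85 mm and grips with 20 to 120 N. Pads are 22 mm wide; open, the fingers measure 114 mm over their backs; the gripper's body (76 mm by 85 mm) begins 54 mm behind the grasp point. The pads swing forward as they close: fully open they stand 13 mm farther back than shut.
Start: joints at [1.343, 0.321, -0.07, 1.45, 0.023, 1.371, -0.057], TCP at [0.156, -0.631, 0.256] pointing down, gripper open.
Joint ranges: [-2.86, 2.86], [-0.3, 2.09], [-1.38, 1.24], [0.06, 2.45], [-1.56, 4.7], [0.09, 2.05], [-2.69, 2.69]. Speed limits (rad/s): [2.57, 2.57, 3.14, 3.14, 3.14, 3.14, 3.14].

### API

Orientations are given as [roll, pitch, yaw] about the fixed x, y, z axes, in that order (R = Rz(yaw) Ry(pitch) Rx(roll)).
In Python, from cell import manip, cam, probe_bus, workorder gives the robot as it stands (manip), with the cameras (cam), the readings (probe_bus) and the job (workorder).
- The arm moves only by the shell command python3 drive.py 'ROWS' [OPENING] [FORCE]. ROWS is rows parted by semicolons, their numbers by spaces, 1 to 10 of them, each of 6 numbers: dx, dy, dz in m, then a rotation vector rx, ry, rz in rad; each row is the pose to reach, as a shift and turn from the pose commanded when the command began, along the tool's axes at that moment; what a row does not reach only later rows make up. A row lasts 1/12 s, in which the tool goes at most 0.0417 m and 0.125 rad, less where a joint would pass 70% of its speed; a pose out of reach is approached as far as the arm can. OPENING is the opening from 0.0 (shut) to 1.0 (fully open), set as the command begins (- or left out keeps the last). The fingers move at their own pace and stop on an object; FORCE is the grip in N (left out, the last holds). Time passes only in rows, so rows that do not move let the fingers close. It prints the time, the measured TCP pose, the force, the opening and the grip force at its end.
- probe_bus.get_state(): the state, without advancing time (a new reading comes with each control period).
- cam.capture(name): name is "scene" or "side" or "wrist"; returns a dict with "pixels" (480x640x3 uint8, red, green, blue), "vertical_fov" (degrees; the focal length in pixels is half the picture's height over the tangent of half this angle, whatever the lens; pixels are square), "cx", "cy" (the principal point, pixels), "extrinsics" (4x4, takes a point from world to camera coordinates); the wrist camera has in their place "tool_from_camera" (4x4, takes a point from camera to tool coordinates, whose origin is the TCP and whose axes are the flange's). Camera axes: x right, y down, z forward; pixel columns grow to the right and rows downward; lengths in m; the calibration is good to about 2 mm. The wrist camera is an equidistant fisheye: a pixel r from the principal point sees the ray r / f radians off the axis. A picture is of the moment at which its call begins: read the wrist's pose just before it. There is no depth.
- workorder.finish_job(): hands the job in; it is judged then, once.
The state is a dict: "t": time; "qpos": joint angles; "qvel": joint speeds; "effort": joint torques, N m; "tcp_pos": TCP position; "tool_rot": TCP orientation; "ft_force": force on the tool from outside, world axes, zero at the start; "wrist_torque": the same for the moment, N m; "width": opening from 0.0 (shut) to 1.0 (fully open); "gripper_force": force on a finger pad.
Only numpy, scipy, OpenCV 4.12 (cv2) and the standard library are available. Lean on these libraries where they do the work, as an engineer would, in place of code of your own. Each camera call takes 0.05 s, during which the arm holds its last target. There are 200 camera calls.

### The job

Put the notions box away in order: lay the standing paste brush down flat in the front compartment where it stands, set the knobbed pattern weight down gently in the empty left compartment so that it sits flat on the bottom, and then shut the lid fully. Leave the spools in the box, the glue pot and the round tin where they are.

Things in the scene. Friction and masses are not known exactly. Their poses are not given: they have to be found in the camera images.
- notions: Open wooden notions box, fixed; 150 (x) x 250 (y) x 70 mm shut. Origin: centre of its underside; x points from the front wall to the hinge (away from the robot), y left, z up. Walls 7 mm thick, rim at z 62, inner floor at z 5, dividers 4 mm thick with tops at z 50, shut lid's inner face at z 63.5 mm. BACK compartment x 12..68, y -118..32 mm holds two spools.
- notions_lid (a joint): Lid hinge angle: 0 shut, 1.83 laid back as far as it goes; starts at 1.6 to 1.8. The hinge runs along box y at box x 77, z 62.5 mm. It is stiff: the lid stays where it is left above about 0.9 rad (under 3 N at its edge moves it) and sinks slowly shut by itself below about 0.8 rad.
- lid_edge (a point): Middle of the lid's free front edge (the upper edge while the lid is open), moving with the lid; 154 mm from the hinge. The lid is a 7 mm panel, 252 mm wide; the open lid shows the robot its inside, its outside faces away from the robot.
- lid_hinge (a point): Middle of the lid's hinge line at the back rim of the box.
- left_slot (a point): Centre of the floor of the empty LEFT compartment: box x -68..68, y 36..118 mm (136 x 82 mm), 57 mm deep to the rim.
- front_slot (a point): Centre of the floor of the FRONT compartment, where the brush stands: box x -68..8, y -118..32 mm (76 x 150 mm).
- brush: Paste brush, 60 g, standing on its handle's end at the left end of the FRONT compartment and sticking out above the rim: round, 124 mm long, handle 26 mm diameter for 59 mm, then a dark head 33 mm diameter. Origin: centre of the handle's end; z along the brush to the head. Tipped to the right (box -y) it fits lying along the compartment; its handle may have to slide back to the left end.
- brush_head (a point): Point on the brush's axis in its head, 100 mm from the handle's end.
- weight: Cast pattern weight, 0.6 kg: a round base 72 mm diameter and 31 mm high, with a knob on top, 26 mm diameter from 31 to 52 mm high. Grasp it by the knob. Origin: centre of its underside, z up. It stands on the table to the right of the box, nearer the robot than the other things there.
- glue_pot: Bystander: round glue pot with a screw cap, 66 mm diameter, 84 mm high, 0.3 kg, standing on the table. Origin: centre of its underside.
- tin: Bystander: closed round bobbin tin, 90 mm diameter, 38 mm high, on the table. Origin: centre of its underside.
- lamp_shade (a point): Middle of the lower rim of the desk lamp's dark shade, fixed, which hangs over the table behind the weight: 130 mm across, its rim about 0.49 m above the table. Keep the wrist and arm clear of it: carry the weight to the box round its front, near the robot.
- spool_a: Thread spool, 34 mm diameter, 45 mm high, standing in the BACK compartment, the right one. Origin: centre of its underside.
- spool_b: Thread spool, 34 mm diameter, 45 mm high, standing in the BACK compartment, the left one. Origin: centre of its underside.

How it is judged:
By the outcome, as a careful person would: the job done as asked, in the order asked, and still so for the second after the job is handed in, with the robot touching nothing.
It also fails if it takes over 61 s, if anything falls off the work surface, if the arm or the gripper's body presses on something with over 40 N, if the wrist force passes 120 N, or if a joint passes its speed limit or range.

## Working session

There is one attempt and no reset: what is moved stays moved. The work goes in short steps, Python scripts to look and compute and a shell command to move; the robot and the scene stay as the last step left them, time stands still between calls to the robot, and variables do not carry over. Pictures are saved under pics/ and viewed, at most 10 in all, crops included, and the job is handed in when it is done.

```bash
ls; mkdir -p pics
cat > h.py <<'E'
import numpy as np,cv2
from cell import manip, cam, probe_bus, workorder
from scipy.spatial.transform import Rotation as R
def cap(n):
    d=cam.capture(n); cv2.imwrite(f"pics/{n}_{probe_bus.get_state()['t']:.2f}.png",d['pixels'][:,:,::-1]); return d
def f(d): return 240/np.tan(np.radians(d['vertical_fov'])/2)
def ray(d,u,v):
    E=np.array(d['extrinsics']);r=E[:3,:3].T@np.array([(u-d['cx'])/f(d),(v-d['cy'])/f(d),1]);return -E[:3,:3].T@E[:3,3],r/np.linalg.norm(r)
def plane(d,u,v,z):
    o,r=ray(d,u,v);return o+r*(z-o[2])/r[2]
def proj(d,p):
    E=np.array(d['extrinsics']);c=E[:3,:3]@np.array(p)+E[:3,3];return np.array([d['cx'],d['cy']])+f(d)*c[:2]/c[2]
def tri(d1,a,d2,b):
    o1,r1=ray(d1,*a);o2,r2=ray(d2,*b);A=np.stack([r1,-r2],1);s=np.linalg.lstsq(A,o2-o1,rcond=None)[0]
    p,q=o1+s[0]*r1,o2+s[1]*r2;return (p+q)/2,np.linalg.norm(p-q)
E
python3 - <<'E'
from h import *
import pickle
D={n:cap(n) for n in("scene","side")}
pickle.dump(D,open('D.pkl','wb'))
for n,d in D.items(): print(n,d['vertical_fov'],d['cx'],d['cy'],np.round(ray(d,320,240),3))
s=probe_bus.get_state();print(s);print(manip.tip_reach)
E
ls pics
```

```text
cell.py
drive.py
pics
scene 49.08506423013269 316.76726771348154 240.5695392580743 [[ 0.083  0.601  1.145]
 [ 0.352 -0.649 -0.675]]
side 43.569083824948855 318.6813084303283 229.031729160083 [[ 0.176 -1.551  0.828]
 [ 0.221  0.896 -0.385]]
{'t': 0.1, 'qpos': array([ 1.34309561,  0.3217497 , -0.07007665,  1.45158357,  0.02258144,
        1.3708033 , -0.05689224]), 'qvel': array([-6.14823030e-04, -2.79737758e-03, -4.71227606e-05, -1.22093581e-03,
        3.97794936e-04,  1.74912920e-03,  2.05693170e-04]), 'effort': array([-1.73219260e-04, -4.94879723e+01, -3.83942518e-01, -3.15210521e+01,
        1.31966762e-02,  7.44524034e-03, -3.14733813e-05]), 'tcp_pos': array([ 0.15549146, -0.63066131,  0.25531689]), 'tool_rot': array([-3.13983707e+00,  7.95042096e-05,  2.41825712e-01]), 'ft_force': array([ 1.26878173, -0.0255952 ,  0.51055809]), 'wrist_torque': array([-0.04793854,  0.00650295,  0.0246494 ]), 'gripper_force': 0.0, 'width': 1.0007114258512182}
0.025
scene_0.05.png
side_0.10.png
```

View pics/scene_0.05.png

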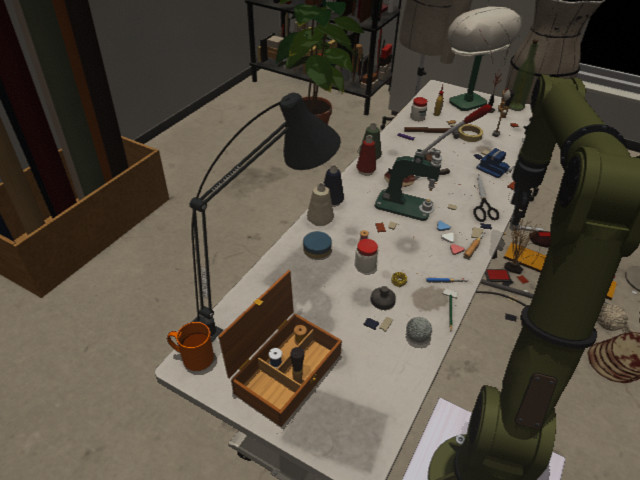

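View pics/side_0.10.png

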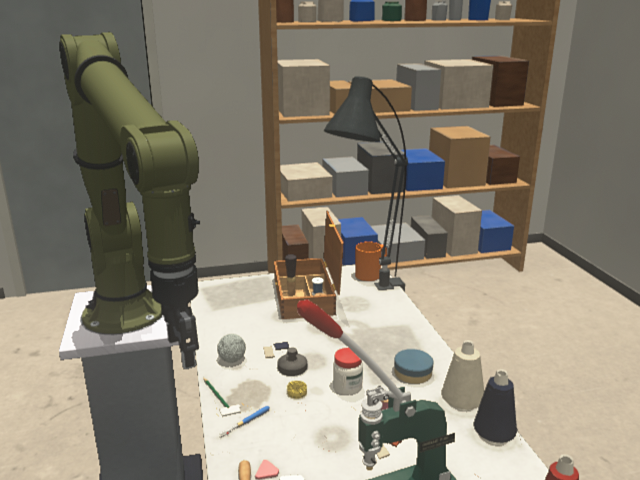

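The scene view shows the box at about (285,370) with the brush head at (297,357), the weight at (383,297), the glue pot at (367,257) and the tin at (317,243). The side view has the weight at (292,362) and the brush at (291,268). Next, enlarged crops.

Run:
```python
import cv2
a=cv2.imread('pics/scene_0.05.png');cv2.imwrite('pics/c1.png',cv2.resize(a[265:425,210:410],None,fx=3.7,fy=3.7,interpolation=cv2.INTER_CUBIC))
a=cv2.imread('pics/side_0.10.png');cv2.imwrite('pics/c2.png',cv2.resize(a[200:390,230:440],None,fx=3.1,fy=3.1,interpolation=cv2.INTER_CUBIC))
```

```text
(no output)
```

View pics/c1.png

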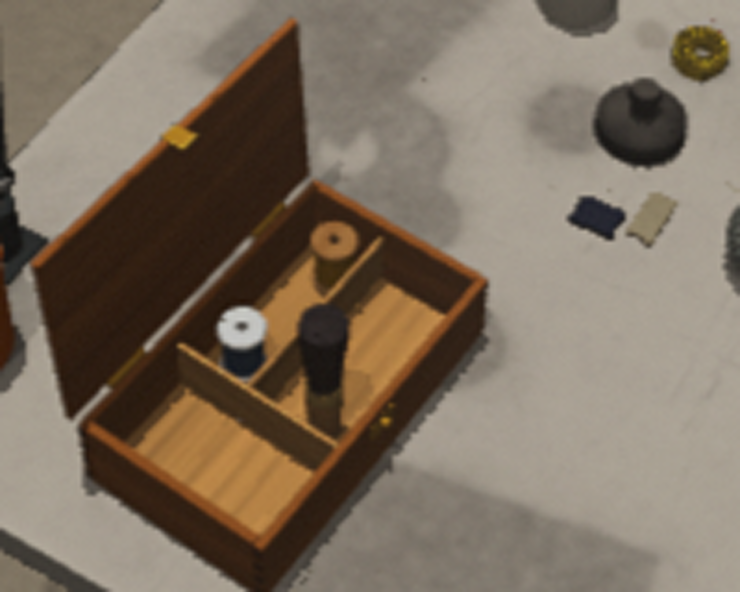

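View pics/c2.png

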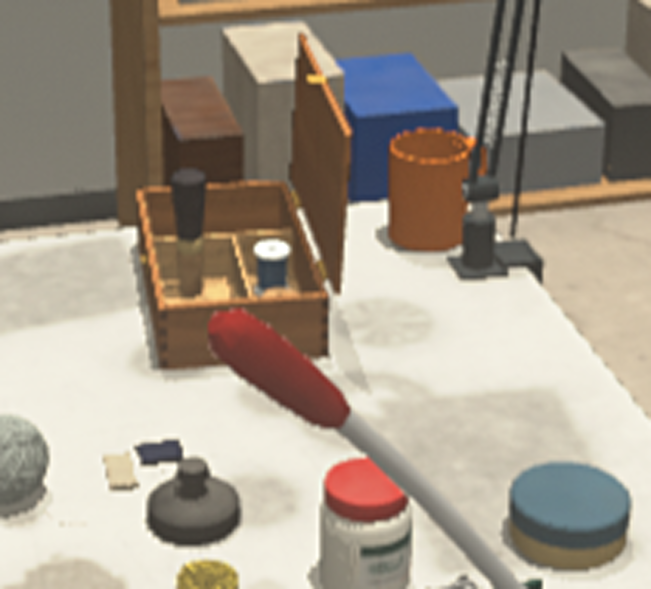

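Run:
```python
from h import *
import pickle
D=pickle.load(open('D.pkl','rb'));S,T=D['scene'],D['side']
c=lambda x,y:(x/3.7+210,y/3.7+265)
e=lambda x,y:(x/3.1+230,y/3.1+200)
P={k:plane(S,*c(*v),.062) for k,v in dict(BL=(85,428),FL=(262,545),FR=(487,283),BR=(315,183)).items()}
for k,v in P.items(): print(k,v.round(4))
d=lambda a,b:np.linalg.norm(P[a]-P[b]).round(4)
print('w',d('BL','FL'),d('BR','FR'),'l',d('BL','BR'),d('FL','FR'))
for k,v in dict(FRs=(163,308),BLs=(280,182),BRs=(328,293),FLs=(138,188)).items(): print(k,plane(T,*e(*v),.062).round(4))
ey=(P['BL']-P['BR'])+(P['FL']-P['FR']);ex=(P['BL']-P['FL'])+(P['BR']-P['FR'])
print('yaw from y',np.arctan2(-ey[0],ey[1]),'from x',np.arctan2(ex[1],ex[0]),'ctr',sum(P.values())/4)
print('weight',tri(S,c(646,85),T,e(192,464)),plane(S,*c(646,85),.052),plane(T,*e(192,464),.052))
print('brush',tri(S,c(324,318),T,e(188,176)),plane(S,*c(324,318),.129),plane(T,*e(188,176),.129))
print('clasp',tri(S,c(180,135),T,e(317,78)))
print('lidL',ray(S,*c(35,265)),'lidR')
for n,d_,p in(('pot S',S,(367,244)),('pot T',T,(348,356))): print(n,plane(d_,*p,.084))
print('tin',plane(S,317,239,.038),plane(T,413,359,.038))
print('lamp',tri(S,(315,152),T,(352,134)))
```

```text
BL [0.5792 0.092  0.062 ]
FL [0.4384 0.1029 0.062 ]
FR [ 0.4125 -0.1392  0.062 ]
BR [ 0.5591 -0.1533  0.062 ]
w 0.1413 0.1473 l 0.2461 0.2435
FRs [ 0.4195 -0.1449  0.062 ]
BLs [0.5805 0.0855 0.062 ]
BRs [ 0.5648 -0.1526  0.062 ]
FLs [0.4411 0.1055 0.062 ]
yaw from y -0.09418318365226254 from x -0.08645964180744078 ctr [ 0.49727792 -0.02438467  0.062     ]
weight (array([ 0.39876836, -0.37195719,  0.05085788]), np.float64(0.00043155976148191277)) [ 0.39821465 -0.37088851  0.052     ] [ 0.39866454 -0.37360007  0.052     ]
brush (array([ 0.46817711, -0.01848468,  0.12633036]), np.float64(0.0006342195379625995)) [ 0.46750639 -0.01693437  0.129     ] [ 0.46672157 -0.02456315  0.129     ]
clasp (array([ 0.58444791, -0.03480465,  0.21724152]), np.float64(0.0018872039803219745))
lidL (array([0.08321843, 0.60110852, 1.14503125]), array([ 0.43804161, -0.4326613 , -0.78798715])) lidR
pot S [ 0.50772331 -0.4765861   0.084     ]
pot T [ 0.50384579 -0.47626098  0.084     ]
tin [ 0.67030688 -0.4625773   0.038     ] [ 0.66629811 -0.45764873  0.038     ]
lamp (array([ 0.5676824 , -0.24729976,  0.51849852]), np.float64(0.0144302392840756))
```

```bash
cat >> h.py <<'E'
YAW=-0.09;O=np.array([.499,-.026,0])
BX=np.array([np.cos(YAW),np.sin(YAW),0]);BY=np.array([-BX[1],BX[0],0])
def w(x,y,z): return O+BX*x+BY*y+np.array([0,0,z])
def box(p): p=np.array(p)-O; return np.array([p@BX,p@BY,p[2]]).round(4)
def goal(g,t=0.,Rd=None,off=.006):
    "grasp point g world; t tilt (tool comes from the left of box)"
    if Rd is None:
        z=np.cos(t)*np.array([0,0,-1])-np.sin(t)*BY; Rd=np.stack([np.cross(BX,z),BX,z],1)
    s=probe_bus.get_state();R0=R.from_euler('xyz',s['tool_rot']).as_matrix()
    p=np.array(g)-off*Rd[:,2]; v=R0.T@(p-s['tcp_pos']);r=R.from_matrix(R0.T@Rd).as_rotvec()
    print('ROW',*v.round(4),*r.round(3),' rows',max(np.linalg.norm(v)/.0417,np.linalg.norm(r)/.125).round(1),'t',s['t'])
E
python3 - <<'E'
from h import *
b=np.array([.468,-.0185,.107]);print(box(b))
z=np.cos(.5)*np.array([0,0,-1])-np.sin(.5)*BY
goal(b-.13*z,.5)
goal(np.array([.34,-.3,.27]),0.)
E
python3 drive.py '0.26 -0.28 -0.02 0 0 -1.0;0.26 -0.28 -0.02 0 0 -1.0;0.26 -0.28 -0.02 0 0 -1.0;0.26 -0.28 -0.02 0 0 -1.0;0.26 -0.28 -0.02 0 0 -1.0;0.26 -0.28 -0.02 0 0 -1.0;0.26 -0.28 -0.02 0 0 -1.0;0.26 -0.28 -0.02 0 0 -1.0;0.26 -0.28 -0.02 0 0 -1.0;0.26 -0.28 -0.02 0 0 -1.0' 1.0 30
python3 - <<'E'
from h import *
b=np.array([.468,-.0185,.107])
z=np.cos(.5)*np.array([0,0,-1])-np.sin(.5)*BY
goal(b-.13*z,.5)
E
```

```text
t: 0.93
tcp_pos: [0.345, -0.2901, 0.2769]
tool_rot: [3.14, -0.001, 1.252]
ft_force: [0.7, 0.2, 0.1]
width: 1.001
gripper_force: 0.0
ROW 0.3599 0.0168 0.051 -0.056 -0.499 -0.224  rows 8.7 t 0.9333
```

```bash
python3 drive.py '0.36 0.017 0.03 -0.056 -0.5 -0.224;0.36 0.017 0.03 -0.056 -0.5 -0.224;0.36 0.017 0.03 -0.056 -0.5 -0.224;0.36 0.017 0.03 -0.056 -0.5 -0.224;0.36 0.017 0.03 -0.056 -0.5 -0.224;0.36 0.017 0.03 -0.056 -0.5 -0.224;0.36 0.017 0.03 -0.056 -0.5 -0.224;0.36 0.017 0.051 -0.056 -0.5 -0.224;0.36 0.017 0.051 -0.056 -0.5 -0.224;0.36 0.017 0.051 -0.056 -0.5 -0.224'
python3 - <<'E'
from h import *
goal(np.array([.468,-.0185,.107]),.5)
print(probe_bus.get_state()['qpos'].round(2))
E
```

```text
t: 1.77
tcp_pos: [0.4734, 0.0452, 0.2203]
tool_rot: [-3.13, 0.493, 1.486]
ft_force: [-1.1, -0.3, -0.1]
width: 1.005
gripper_force: 0.0
ROW -0.0027 0.0015 0.124 -0.009 -0.007 0.005  rows 3.0 t 1.7667
[ 0.58  0.31 -1.17  1.81  0.64  1.58 -0.82]
```

```bash
python3 drive.py '-0.003 0.001 0.04 0 0 0;-0.003 0.001 0.08 0 0 0;-0.003 0.001 0.11 0 0 0;-0.003 0.001 0.124 0 0 0;-0.003 0.001 0.124 0 0 0;-0.003 0.001 0.124 0 0 0'
python3 drive.py '0 0 0 0 0 0;0 0 0 0 0 0;0 0 0 0 0 0;0 0 0 0 0 0;0 0 0 0 0 0;0 0 0 0 0 0;0 0 0 0 0 0;0 0 0 0 0 0' 0.0 30
python3 - <<'E'
from h import *
cap('scene')
print(probe_bus.get_state()['qpos'].round(2))
E
ls pics
```

```text
t: 2.27
tcp_pos: [0.4681, -0.0239, 0.1185]
tool_rot: [-3.14, 0.502, 1.471]
ft_force: [0.4, 0.6, -0.3]
width: 0.998
gripper_force: 0.0
t: 2.93
tcp_pos: [0.4687, -0.0238, 0.119]
tool_rot: [3.141, 0.503, 1.47]
ft_force: [0.6, 0.7, 6.4]
width: 0.361
gripper_force: 29.6
[ 0.63  0.37 -1.08  1.98  0.76  1.39 -0.87]
c1.png
c2.png
scene_0.05.png
scene_2.98.png
side_0.10.png
```

```bash
cat >> h.py <<'E'
def brushgoal(h0,th,hend):
    s=probe_bus.get_state();R0=R.from_euler('xyz',s['tool_rot']).as_matrix()
    Q=R.from_rotvec(BX*th).as_matrix(); Rd=Q@R0
    p=np.array(hend)+Q@(s['tcp_pos']-h0)
    goal(p,Rd=Rd,off=0)
    print('tcp',p,'brush top',box(hend+Q@np.array([0,0,.124])))
E
python3 - <<'E'
from h import *
h0=np.array([.468,-.0185,.005])
brushgoal(h0,1.0,w(-.0315,.022,.10))
brushgoal(h0,1.0,w(-.0315,.022,.020))
E
```

```text
ROW -0.0851 0.0008 0.0032 0.009 1.0 -0.005  rows 8.0 t 2.9833
tcp [ 0.46194685 -0.09968104  0.15715148] brush top [-0.0315 -0.0823  0.167 ]
ROW -0.0466 0.0008 0.0733 0.009 1.0 -0.005  rows 8.0 t 2.9833
tcp [ 0.46194685 -0.09968104  0.07715148] brush top [-0.0315 -0.0823  0.087 ]
```

```bash
python3 drive.py '-0.013 0 -0.023 0 0 0;-0.026 0 -0.047 0 0 0;-0.039 0 -0.07 0 0 0;-0.039 0 -0.07 0 0 0'
python3 - <<'E'
from h import *
s=probe_bus.get_state();print(s['tcp_pos'],s['width'])
h0=np.array([.468,-.0185,.005])+s['tcp_pos']-np.array([.4687,-.0238,.119])
brushgoal(h0,1.0,w(-.0315,.022,.10))
E
```

```text
t: 3.32
tcp_pos: [0.4702, -0.0235, 0.2022]
tool_rot: [3.136, 0.502, 1.468]
ft_force: [1.3, 0.1, -0.1]
width: 0.362
gripper_force: 29.9
[ 0.47020844 -0.02352047  0.20224996] 0.36197985081137035
ROW -0.0455 -0.0009 0.0764 0.011 1.0 -0.0  rows 8.0 t 3.3167
tcp [ 0.46189847 -0.0997094   0.15720566] brush top [-0.0315 -0.0823  0.167 ]
```

```bash
python3 drive.py '-0.005 0 0.008 0 0.125 0;-0.01 0 0.016 0 0.25 0;-0.016 0 0.026 0 0.375 0;-0.022 0 0.036 0 0.5 0;-0.028 0 0.046 0 0.625 0;-0.034 0 0.056 0 0.75 0;-0.04 0 0.066 0 0.875 0;-0.0455 -0.001 0.0764 0 1 0;-0.0455 -0.001 0.0764 0 1 0;-0.0455 -0.001 0.0764 0 1 0'
python3 - <<'E'
from h import *
s=probe_bus.get_state();print(s['qpos'].round(2))
d=cap('side');cv2.imwrite('pics/p5.png',cv2.resize(d['pixels'][170:330,200:400,::-1],None,fx=3.5,fy=3.5))
E
```

```text
t: 4.15
tcp_pos: [0.458, -0.1025, 0.151]
tool_rot: [-3.136, -0.503, 1.461]
ft_force: [0.7, 0.7, 0.3]
width: 0.357
gripper_force: 30.0
[ 1.43  0.33 -1.07  1.92 -0.21  1.2   0.35]
```

View pics/p5.png

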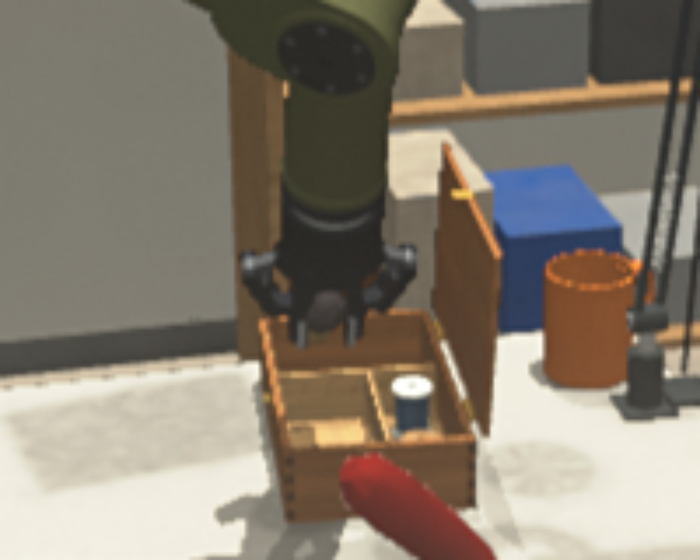

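The brush head's end (dark disc at about 325,310 in the crop) faces the camera between the pads, so the brush is tilted right over the front compartment. Next I lower it.

```bash
python3 drive.py '-0.01 0.004 0.02 0 0 0;-0.02 0.004 0.04 0 0 0;-0.027 0.004 0.054 0 0 0;-0.03 0.004 0.061 0 0 0;-0.03 0.004 0.061 0 0 0'
python3 drive.py '-0.002 0 0.003 0 0 0;-0.004 0 0.007 0 0 0;-0.004 0 0.007 0 0 0;-0.004 0 0.007 0 0 0'
python3 - <<'E'
from h import *
d=cap('scene');cv2.imwrite('pics/p6.png',cv2.resize(d['pixels'][260:420,210:410,::-1],None,fx=3.5,fy=3.5))
E
```

```text
t: 4.62
tcp_pos: [0.4631, -0.097, 0.0848]
tool_rot: [-3.139, -0.496, 1.472]
ft_force: [-0.8, -0.6, 0.0]
width: 0.358
gripper_force: 30.2
t: 4.95
tcp_pos: [0.4636, -0.098, 0.0774]
tool_rot: [-3.14, -0.497, 1.47]
ft_force: [0.5, 0.1, -0.7]
width: 0.36
gripper_force: 30.2
```

View pics/p6.png

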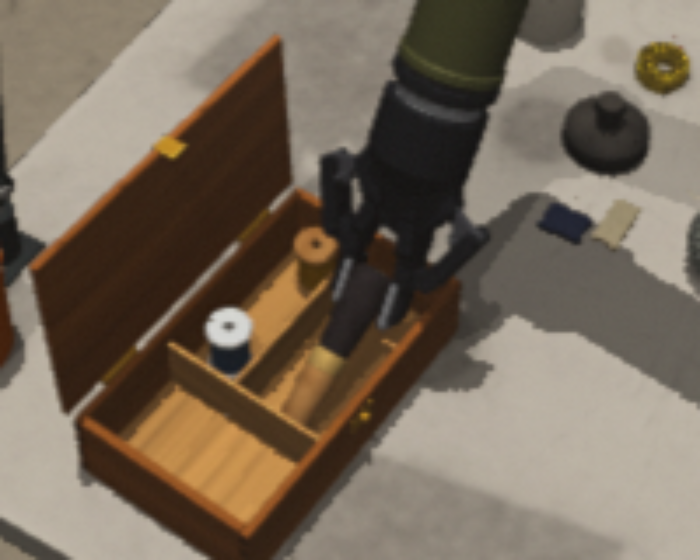

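The brush leans right with its handle low by the left divider at about (300,410) and its head in the pads. Lower it a little more, then release with a small opening.

```bash
python3 drive.py '-0.002 0 0.003 0 0.04 0;-0.004 0 0.007 0 0.08 0;-0.005 0 0.009 0 0.12 0;-0.005 0 0.009 0 0.12 0'
python3 drive.py '0 0 0 0 0 0;0 0 0 0 0 0;0 0 0 0 0 0;0 0 0 0 0 0;0 0 0 0 0 0;0 0 0 0 0 0' 0.55
python3 drive.py '0 0 -0.04 0 0 0;0 0 -0.08 0 0 0;0 0 -0.12 0 0 0;0 0 -0.15 0 0 0;0 0 -0.15 0 0 0'
python3 - <<'E'
from h import *
d=cap('scene');cv2.imwrite('pics/p7.png',cv2.resize(d['pixels'][260:420,210:410,::-1],None,fx=3.5,fy=3.5))
E
```

```text
t: 5.33
tcp_pos: [0.4633, -0.1012, 0.0659]
tool_rot: [-3.139, -0.618, 1.465]
ft_force: [-0.5, -4.9, 1.6]
width: 0.359
gripper_force: 30.6
t: 5.83
tcp_pos: [0.464, -0.0978, 0.0674]
tool_rot: [-3.141, -0.618, 1.47]
ft_force: [2.6, 0.1, 0.6]
width: 0.55
gripper_force: 1.2
t: 6.25
tcp_pos: [0.4566, -0.1899, 0.1929]
tool_rot: [3.137, -0.613, 1.468]
ft_force: [0.4, -0.2, -0.6]
width: 0.551
gripper_force: 0.0
```

View pics/p7.png

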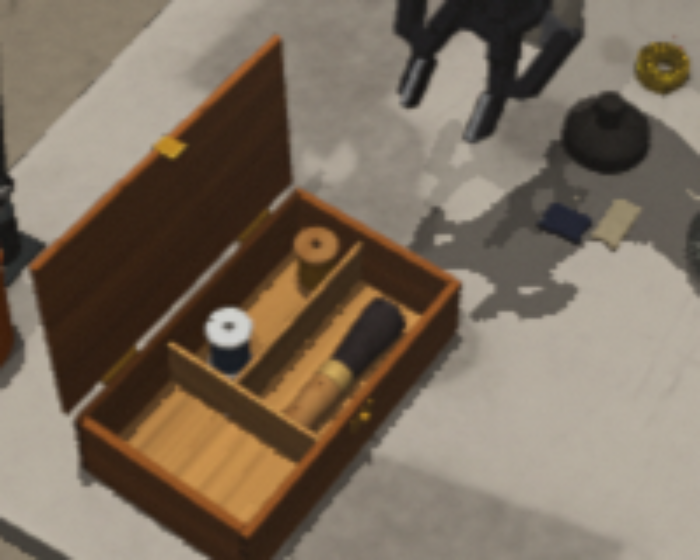

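The brush lies flat in the front compartment, with its head end at about (385,310), the handle at (310,405), and both spools still standing. Now the weight.

Run:
```python
from h import *
y=.85;Rd=R.from_euler('xyz',[np.pi,0,y]).as_matrix()
goal([.3985,-.372,.16],Rd=Rd,off=0)
```

```text
ROW -0.1725 -0.0378 -0.0841 -0.188 -0.595 0.598  rows 6.9 t 6.3
```

```bash
python3 drive.py '-0.17 -0.038 -0.09 -0.188 -0.595 0.598;-0.17 -0.038 -0.09 -0.188 -0.595 0.598;-0.17 -0.038 -0.09 -0.188 -0.595 0.598;-0.1725 -0.038 -0.084 -0.188 -0.595 0.598;-0.1725 -0.038 -0.084 -0.188 -0.595 0.598;-0.1725 -0.038 -0.084 -0.188 -0.595 0.598;-0.1725 -0.038 -0.084 -0.188 -0.595 0.598;-0.1725 -0.038 -0.084 -0.188 -0.595 0.598;-0.1725 -0.038 -0.084 -0.188 -0.595 0.598' 0.8
python3 - <<'E'
from h import *
Rd=R.from_euler('xyz',[np.pi,0,.85]).as_matrix()
goal([.3985,-.372,.061],Rd=Rd,off=0)
s=probe_bus.get_state();print(s['tcp_pos'],s['tool_rot'],s['qpos'].round(2))
E
```

```text
t: 7.05
tcp_pos: [0.3983, -0.3668, 0.1568]
tool_rot: [-3.134, -0.002, 0.86]
ft_force: [0.4, -0.5, 0.7]
width: 0.801
gripper_force: 0.0
ROW -0.0041 0.0042 0.0958 -0.007 -0.002 0.01  rows 2.3 t 7.05
[ 0.39834232 -0.36676122  0.15679049] [-3.13441200e+00 -1.96415987e-03  8.60060480e-01] [ 1.4   0.25 -0.79  1.82  0.19  1.16 -0.17]
```

```bash
python3 drive.py '-0.001 0.001 0.03 0 0 0;-0.001 0.001 0.05 0 0 0;-0.001 0.001 0.05 0 0 0;-0.001 0.001 0.05 0 0 0'
python3 - <<'E'
from h import *
Rd=R.from_euler('xyz',[np.pi,0,.85]).as_matrix()
goal([.3985,-.372,.061],Rd=Rd,off=0)
E
```

```text
t: 7.38
tcp_pos: [0.3967, -0.3702, 0.1062]
tool_rot: [-3.133, -0.003, 0.854]
ft_force: [-0.5, -0.4, 0.7]
width: 0.802
gripper_force: 0.0
ROW -0.0003 0.0029 0.0452 -0.009 -0.003 0.004  rows 1.1 t 7.3833
```

```bash
python3 drive.py '0 0.002 0.025 -0.009 0 0;0 0.003 0.04 -0.009 0 0;0 0.003 0.045 -0.009 0 0;0 0.003 0.045 -0.009 0 0'
python3 drive.py '0 0 0 0 0 0;0 0 0 0 0 0;0 0 0 0 0 0;0 0 0 0 0 0;0 0 0 0 0 0;0 0 0 0 0 0;0 0 0 0 0 0;0 0 0 0 0 0' 0.0 80
python3 drive.py '0 0 -0.01 0 0 0;0 0 -0.04 0 0 0;0 0 -0.08 0 0 0;0 0 -0.12 0 0 0;0 0 -0.16 0 0 0;0 0 -0.16 0 0 0;0 0 -0.16 0 0 0'
python3 - <<'E'
from h import *
goal(w(-.02,.077,.20),0.,off=0)
d=cap('side');cv2.imwrite('pics/p8.png',cv2.resize(d['pixels'][220:420,150:400,::-1],None,fx=3,fy=3))
E
```

```text
t: 7.72
tcp_pos: [0.3998, -0.3724, 0.0624]
tool_rot: [3.139, -0.002, 0.853]
ft_force: [-0.4, 0.2, 0.4]
width: 0.805
gripper_force: 0.0
t: 8.38
tcp_pos: [0.3999, -0.3724, 0.064]
tool_rot: [3.138, 0.0, 0.853]
ft_force: [-3.7, 2.2, 8.6]
width: 0.235
gripper_force: 78.1
t: 8.97
tcp_pos: [0.4003, -0.3726, 0.2247]
tool_rot: [3.133, 0.0, 0.853]
ft_force: [-0.8, 0.3, -7.4]
width: 0.228
gripper_force: 80.0
ROW 0.3766 -0.2152 0.0227 0.008 0.003 -0.628  rows 10.4 t 8.9667
```

View pics/p8.png

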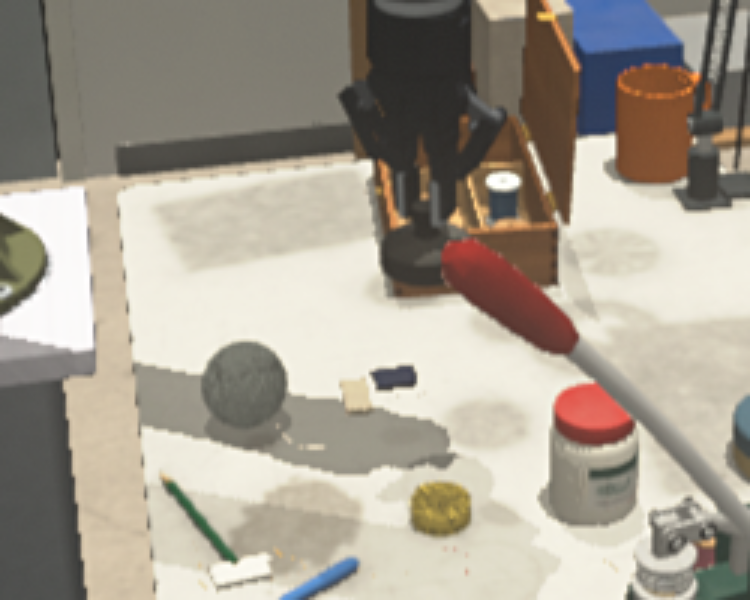

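The side view shows the weight held level by its knob, with its base at about (420,255) in the crop. I'll carry it round the front.

Run:
```python
from h import *
Rd=R.from_euler('xyz',[np.pi,0,1.1]).as_matrix()
goal([.385,-.2,.22],Rd=Rd,off=0)
```

```text
ROW 0.1203 -0.1233 0.0018 0.004 0.0 -0.247  rows 4.1 t 9.0167
```

```bash
python3 drive.py '0.03 -0.03 0 0 0 -0.05;0.06 -0.06 0 0 0 -0.12;0.09 -0.09 0 0 0 -0.18;0.12 -0.123 0 0 0 -0.25;0.16 -0.14 0 0 0 -0.34;0.20 -0.155 0 0 0 -0.42;0.24 -0.17 0 0 0 -0.5;0.28 -0.185 0 0 0 -0.58;0.32 -0.2 0.01 0 0 -0.628;0.35 -0.21 0.01 0 0 -0.628'
python3 - <<'E'
from h import *
goal(w(-.02,.077,.20),0.,off=0)
E
```

```text
t: 9.85
tcp_pos: [0.4684, 0.0299, 0.2095]
tool_rot: [3.141, 0.005, 1.483]
ft_force: [-0.1, -0.5, -10.8]
width: 0.23
gripper_force: 80.4
ROW 0.0241 0.0156 0.0093 0.001 0.005 0.002  rows 0.7 t 9.85
```

```bash
python3 drive.py '0.024 0.0155 0.01 0 0.005 0;0.024 0.0155 0.03 0 0.005 0;0.024 0.0155 0.05 0 0.005 0;0.024 0.0155 0.05 0 0.005 0;0.024 0.0155 0.05 0 0.005 0'
python3 - <<'E'
from h import *
goal(w(-.02,.077,.072),0.,off=0)
s=probe_bus.get_state();print(s['tcp_pos'],box(s['tcp_pos']))
d=cap('scene');cv2.imwrite('pics/p9.png',cv2.resize(d['pixels'][260:420,210:410,::-1],None,fx=3.5,fy=3.5))
E
```

```text
t: 10.27
tcp_pos: [0.486, 0.0507, 0.1596]
tool_rot: [-3.139, -0.004, 1.482]
ft_force: [-0.2, 0.1, -6.3]
width: 0.231
gripper_force: 80.6
ROW 0.0014 0.0 0.0877 -0.002 -0.004 0.001  rows 2.1 t 10.2667
[0.48602474 0.05065532 0.15964614] [-0.0198  0.0752  0.1596]
```

View pics/p9.png

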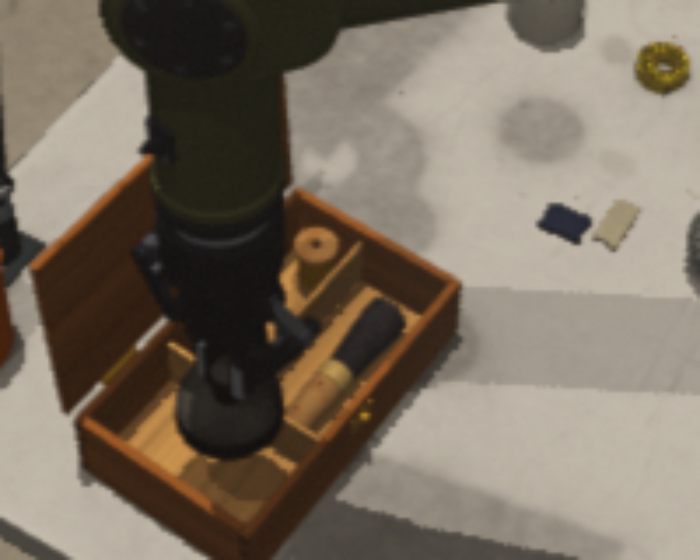

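```bash
python3 drive.py '0.001 0 0.03 0 -0.004 0;0.001 0 0.045 0 -0.004 0;0.001 0 0.055 0 -0.004 0;0.001 0 0.06 0 -0.004 0;0.001 0 0.06 0 -0.004 0'
python3 drive.py '0 0 0.006 0 0 0;0 0 0.012 0 0 0;0 0 0.018 0 0 0;0 0 0.023 0 0 0;0 0 0.023 0 0 0'
python3 - <<'E'
from h import *
print(box(probe_bus.get_state()['tcp_pos']))
E
```

```text
t: 10.73
tcp_pos: [0.4891, 0.0513, 0.1023]
tool_rot: [3.137, 0.001, 1.48]
ft_force: [-0.8, 0.2, -6.7]
width: 0.233
gripper_force: 80.6
t: 11.15
tcp_pos: [0.4884, 0.0516, 0.0781]
tool_rot: [3.139, 0.001, 1.481]
ft_force: [-0.7, -0.8, -7.2]
width: 0.231
gripper_force: 80.6
[-0.0175  0.0764  0.0781]
```

```bash
python3 drive.py '0 0 0.002 0 0 0;0 0 0.004 0 0 0;0 0 0.006 0 0 0;0 0 0.006 0 0 0'
python3 drive.py '0 0 0.001 0 0 0;0 0 0.002 0 0 0;0 0 0.002 0 0 0'
```

```text
t: 11.48
tcp_pos: [0.4891, 0.0518, 0.0729]
tool_rot: [3.138, 0.001, 1.481]
ft_force: [-0.2, -0.5, -7.1]
width: 0.232
gripper_force: 80.6
t: 11.73
tcp_pos: [0.4892, 0.0517, 0.0711]
tool_rot: [3.137, 0.001, 1.481]
ft_force: [0.2, -0.4, -5.7]
width: 0.236
gripper_force: 80.6
```

```bash
python3 drive.py '0 0 0.001 0 0 0;0 0 0.002 0 0 0;0 0 0.002 0 0 0'
python3 drive.py '0 0 0.001 0 0 0;0 0 0.002 0 0 0;0 0 0.002 0 0 0'
```

```text
t: 11.98
tcp_pos: [0.4894, 0.0518, 0.0692]
tool_rot: [3.137, 0.001, 1.481]
ft_force: [-0.8, -0.1, -6.4]
width: 0.231
gripper_force: 80.7
t: 12.23
tcp_pos: [0.4896, 0.0519, 0.069]
tool_rot: [3.138, 0.003, 1.481]
ft_force: [-6.5, -1.5, 13.1]
width: 0.233
gripper_force: 82.7
```

```bash
python3 drive.py '0 0 -0.001 0 0 0;0 0 -0.001 0 0 0;0 0 -0.001 0 0 0;0 0 -0.001 0 0 0;0 0 -0.001 0 0 0' 0.5 
python3 drive.py '0 0 -0.02 0 0 0;0 0 -0.05 0 0 0;0 0 -0.09 0 0 0;0 0 -0.13 0 0 0;0 0 -0.17 0 0 0;0 0 -0.17 0 0 0;0 0 -0.17 0 0 0'
python3 - <<'E'
from h import *
s=probe_bus.get_state();print(s['qpos'].round(2),box(s['tcp_pos']))
e=w(.082,0,.2165);h=w(.077,0,.0625);print(e,h)
E
```

```text
t: 12.65
tcp_pos: [0.4895, 0.0518, 0.0683]
tool_rot: [3.137, 0.001, 1.481]
ft_force: [-1.0, -0.6, -0.0]
width: 0.502
gripper_force: 0.0
t: 13.23
tcp_pos: [0.4901, 0.0519, 0.2404]
tool_rot: [3.132, 0.003, 1.48]
ft_force: [0.3, -0.2, -1.1]
width: 0.499
gripper_force: 0.0
[ 1.13  0.08 -1.32  1.83  0.09  1.29 -0.31] [-0.0159  0.0768  0.2404]
[ 0.58066812 -0.03337004  0.2165    ] [ 0.57568836 -0.03292065  0.0625    ]
```

Run:
```python
from h import *
import pickle
D=pickle.load(open('D.pkl','rb'));S,T=D['scene'],D['side']
for n,a,b in(('elbow',(197,203),(397,160)),('shadetop',(291,97),(362,80)),('base',(206,328),(390,284)),('mugtop',(196,331),(369,247)),('shL',(283,157),(325,131)),('shR',(340,145),(379,137))):
    p,e=tri(S,a,T,b);print(n,p.round(3),box(p),e.round(3))
```

```text
elbow [ 0.759 -0.07   0.406] [ 0.2626 -0.02    0.4064] 0.008
shadetop [ 0.604 -0.22   0.642] [ 0.1222 -0.184   0.6416] 0.004
base [ 0.767 -0.029  0.007] [0.2668 0.0215 0.0072] 0.004
mugtop [0.723 0.045 0.103] [0.2164 0.0906 0.1031] 0.001
shL [ 0.558 -0.146  0.531] [ 0.0693 -0.1143  0.5305] 0.06
shR [ 0.576 -0.343  0.512] [ 0.1051 -0.3086  0.5116] 0.075
```

```bash
python3 drive.py '-0.01 0 -0.03 0 0 0;-0.02 0.01 -0.06 0 0 0;-0.03 0.05 -0.06 0.005 0 0;-0.037 0.09 -0.06 0.009 0 0;-0.037 0.12 -0.06 0.009 0 0;-0.037 0.138 -0.06 0.009 0 0;-0.037 0.138 -0.06 0.009 0 0;-0.037 0.138 -0.06 0.009 0 0' 0.0 30
python3 - <<'E'
from h import *
s=probe_bus.get_state();print(box(s['tcp_pos']),s['qpos'].round(2))
d=cap('side');cv2.imwrite('pics/p10.png',np.hstack([d['pixels'][60:310,220:430],cap('scene')['pixels'][200:450,180:390]])[:,:,::-1].repeat(2,0).repeat(2,1)[:, :800])
goal(w(.122,.04,.215),0,off=0)
E
```

```text
t: 13.9
tcp_pos: [0.6224, 0.0035, 0.2957]
tool_rot: [-3.132, -0.002, 1.482]
ft_force: [-0.6, 0.5, 0.2]
width: -0.001
gripper_force: 0.0
[0.1202 0.0405 0.2957] [ 0.79  0.49 -1.17  1.43  0.44  1.52 -0.44]
ROW -0.0007 0.0034 0.0825 -0.007 0.001 0.002  rows 2.0 t 14.0
```

View pics/p10.png

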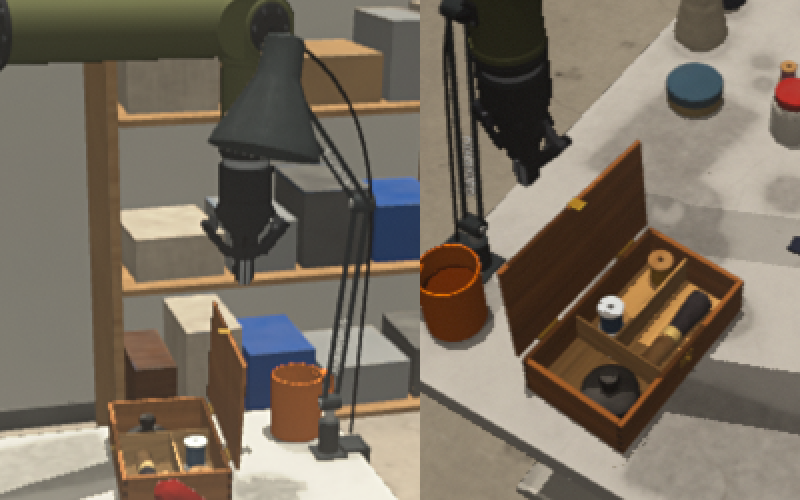

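The weight sits flat in the left compartment with its knob at about (608,378). The brush lies in the front compartment, and the closed gripper hangs behind the lid's top edge. Now lower it and work out the arc.

```bash
python3 drive.py '0 0.003 0.02 0 0 0;0 0.003 0.05 0 0 0;0 0.003 0.08 0 0 0;0 0.003 0.08 0 0 0;0 0.003 0.08 0 0 0'
python3 - <<'E'
from h import *
c=box(probe_bus.get_state()['tcp_pos']);print(c)
for th in np.arange(1.6,.3,-.1):
    u=np.array([-np.cos(th),np.sin(th)]);n=np.array([np.sin(th),np.cos(th)])
    P=np.array([.077,.0625])+.135*u+n*(.007+.013*np.sin(th))+[0,.025]
    print(th.round(2),'dy %.3f dz %.3f'%(P[0]-c[0],-(P[1]-c[2])))
E
```

```text
t: 14.42
tcp_pos: [0.6234, 0.002, 0.2183]
tool_rot: [-3.134, 0.002, 1.481]
ft_force: [-0.0, 0.3, 0.6]
width: 0.005
gripper_force: 0.0
[0.1214 0.0391 0.2183]
1.6 dy -0.020 dz -0.004
1.5 dy -0.034 dz -0.005
1.4 dy -0.048 dz -0.006
1.3 dy -0.062 dz -0.005
1.2 dy -0.076 dz -0.002
1.1 dy -0.089 dz 0.002
1.0 dy -0.102 dz 0.008
0.9 dy -0.115 dz 0.014
0.8 dy -0.127 dz 0.023
0.7 dy -0.138 dz 0.032
0.6 dy -0.148 dz 0.043
0.5 dy -0.157 dz 0.054
0.4 dy -0.164 dz 0.067
```

```bash
python3 drive.py '0 -0.01 -0.002 0 0 0;0 -0.02 -0.004 0 0 0;0 -0.027 -0.005 0 0 0;0 -0.034 -0.005 0 0 0;0 -0.041 -0.005 0 0 0;0 -0.048 -0.006 0 0 0;0 -0.055 -0.005 0 0 0;0 -0.062 -0.005 0 0 0;0 -0.069 -0.004 0 0 0;0 -0.076 -0.002 0 0 0'
python3 - <<'E'
from h import *
print(box(probe_bus.get_state()['tcp_pos']))
d=cap('scene');p=d['pixels'].astype(int)
m=((p[:,:,0]>180)&(p[:,:,1]>120)&(p[:,:,2]<110)&(p[:,:,0]-p[:,:,1]<90)).astype(np.uint8);m[:270]=0;m[420:]=0;m[:,:200]=0;m[:,345:]=0
n,l,s,c=cv2.connectedComponentsWithStats(m)
print([(tuple(c[i].round(0)),s[i,4]) for i in range(1,n) if s[i,4]>3])
for th in(1.6,1.4,1.2,1.0,.8): print(th,proj(d,w(.077-.154*np.cos(th),0,.0625+.154*np.sin(th))).round(0))
E
```

```text
t: 15.25
tcp_pos: [0.5487, 0.0094, 0.2211]
tool_rot: [-3.137, 0.001, 1.481]
ft_force: [0.5, 0.1, 0.9]
width: 0.001
gripper_force: 0.3
[0.0463 0.0397 0.2211]
[((np.float64(301.0), np.float64(362.0)), np.int32(123)), ((np.float64(327.0), np.float64(351.0)), np.int32(16)), ((np.float64(299.0), np.float64(372.0)), np.int32(9))]
1.6 [260. 303.]
1.4 [270. 309.]
1.2 [280. 318.]
1.0 [290. 327.]
0.8 [298. 337.]
```

Run:
```python
from h import *
a=cv2.imread('pics/scene_0.05.png');t=probe_bus.get_state()['t']
import glob;b=cv2.imread(sorted(glob.glob('pics/scene_*.png'),key=lambda s:float(s[11:-4]))[-1])
ref=a[302,259];print('ref',ref)
for im in(a,b):
    h=cv2.cvtColor(im,cv2.COLOR_BGR2HSV);m=cv2.inRange(h,(17,130,120),(28,255,255));m[:250]=0;m[420:]=0;m[:,:205]=0;m[:,345:]=0
    n,l,s,c=cv2.connectedComponentsWithStats(m);print([(c[i].round(0).tolist(),int(s[i,4])) for i in range(1,n) if s[i,4]>4])
    print(im[320:335:3,240].tolist())
```

```text
ref [ 35 127 176]
[([258.0, 301.0], 34), ([315.0, 356.0], 7), ([317.0, 362.0], 5), ([282.0, 388.0], 5), ([277.0, 392.0], 7)]
[[16, 29, 45], [19, 31, 48], [14, 27, 45], [20, 31, 49], [17, 29, 48]]
[([281.0, 318.0], 22), ([310.0, 350.0], 5), ([305.0, 356.0], 13), ([304.0, 366.0], 56), ([295.0, 368.0], 7), ([292.0, 372.0], 5)]
[[165, 177, 188], [165, 179, 187], [164, 177, 188], [162, 176, 185], [161, 174, 184]]
```

```bash
python3 drive.py '0 -0.006 0.002 0 0 0;0 -0.013 0.004 0 0 0;0 -0.026 0.01 0 0 0;0 -0.032 0.013 0 0 0;0 -0.039 0.016 0 0 0;0 -0.045 0.02 0 0 0;0 -0.051 0.025 0 0 0;0 -0.056 0.029 0 0 0;0 -0.062 0.034 0 0 0;0 -0.067 0.04 0 0 0'
python3 drive.py '0 -0.005 0.005 0 0 0;0 -0.009 0.01 0 0 0;0 -0.014 0.016 0 0 0;0 -0.018 0.022 0 0 0;0 -0.021 0.029 0 0 0;0 -0.021 0.029 0 0 0'
cat > lid.py <<'E'
from h import *
print(box(probe_bus.get_state()['tcp_pos']))
d=cap('scene');im=d['pixels'][:,:,::-1].copy()
h=cv2.cvtColor(im,cv2.COLOR_BGR2HSV);m=cv2.inRange(h,(17,130,120),(28,255,255));m[:250]=0;m[420:]=0;m[:,:205]=0;m[:,345:]=0
n,l,s,c=cv2.connectedComponentsWithStats(m);print([(c[i].round(0).tolist(),int(s[i,4])) for i in range(1,n) if s[i,4]>4])
for th in(.8,.6,.4,.2,0): print(th,proj(d,w(.077-.154*np.cos(th),0,.0625+.154*np.sin(th))).round(0))
E
python3 lid.py
```

```text
t: 16.13
tcp_pos: [0.4819, 0.0154, 0.1811]
tool_rot: [-3.137, 0.001, 1.481]
ft_force: [0.4, 0.8, 0.5]
width: 0.003
gripper_force: 0.1
t: 16.63
tcp_pos: [0.4598, 0.0171, 0.1511]
tool_rot: [-3.134, 0.001, 1.481]
ft_force: [0.1, -0.0, 0.6]
width: -0.0
gripper_force: 0.0
[-0.0429  0.0394  0.1511]
[([261.0, 354.0], 7), ([245.0, 362.0], 56), ([256.0, 360.0], 7), ([275.0, 376.0], 25), ([269.0, 382.0], 17), ([277.0, 382.0], 6)]
0.8 [298. 337.]
0.6 [305. 348.]
0.4 [310. 358.]
0.2 [313. 367.]
0 [314. 375.]
```

```bash
python3 drive.py '0 -0.006 0.007 0 0 0;0 -0.01 0.014 0 0 0;0 -0.012 0.021 0 0 0;0 -0.014 0.028 0 0 0;0 -0.014 0.034 0 0 0;0 -0.014 0.04 0 0 0;0 -0.014 0.045 0 0 0;0 -0.014 0.05 0 0 0;0 -0.014 0.05 0 0 0'
python3 drive.py '0 0 0.001 0 0 0;0 0 0.002 0 0 0;0 0 0.003 0 0 0;0 0 0.004 0 0 0;0 0 0.004 0 0 0'
python3 lid.py
```

```text
t: 17.43
tcp_pos: [0.4467, 0.0187, 0.1017]
tool_rot: [-3.135, -0.0, 1.481]
ft_force: [-0.6, -1.4, 0.8]
width: -0.002
gripper_force: 0.0
t: 17.85
tcp_pos: [0.4472, 0.0183, 0.0986]
tool_rot: [-3.137, 0.001, 1.481]
ft_force: [-0.3, 0.5, -0.3]
width: 0.0
gripper_force: 0.0
[-0.0556  0.0395  0.0986]
[([271.0, 349.0], 6), ([262.0, 359.0], 34), ([272.0, 359.0], 30), ([246.0, 364.0], 77), ([274.0, 369.0], 52), ([256.0, 368.0], 12), ([262.0, 371.0], 31), ([250.0, 374.0], 31), ([279.0, 379.0], 7), ([275.0, 390.0], 86), ([263.0, 385.0], 10), ([282.0, 389.0], 22)]
0.8 [298. 337.]
0.6 [305. 348.]
0.4 [310. 358.]
0.2 [313. 367.]
0 [314. 375.]
```

Keep pressing gently until there is contact.

```bash
python3 drive.py '0 0 0.001 0 0 0;0 0 0.002 0 0 0;0 0 0.003 0 0 0;0 0 0.003 0 0 0'
python3 drive.py '0 0 0.001 0 0 0;0 0 0.002 0 0 0;0 0 0.002 0 0 0'
```

```text
t: 18.23
tcp_pos: [0.4472, 0.0184, 0.0956]
tool_rot: [-3.137, 0.001, 1.481]
ft_force: [-0.2, -0.2, 0.4]
width: 0.003
gripper_force: 0.2
t: 18.48
tcp_pos: [0.4474, 0.0184, 0.0953]
tool_rot: [-3.135, 0.002, 1.481]
ft_force: [-6.9, -2.1, 21.0]
width: -0.007
gripper_force: 10.8
```

```bash
python3 drive.py '0 0 -0.01 0 0 0;0 0 -0.04 0 0 0;0 0 -0.08 0 0 0;0 0 -0.12 0 0 0;0 0 -0.16 0 0 0;0 0 -0.16 0 0 0;0 0 -0.16 0 0 0'
python3 drive.py '-0.04 0 0 0 0 0;-0.08 0 0 0 0 0;-0.12 -0.01 0 0 0 0;-0.16 -0.02 0 0 0 0;-0.2 -0.02 0 0 0 0;-0.2 -0.02 0 0 0 0'
python3 - <<'E'
from h import *
d=cap('scene');im=d['pixels'][:,:,::-1]
a=cv2.imread('pics/scene_0.05.png')
# lid top corners predicted vs. a reddish-brown mask of the box
q=np.array([proj(d,w(x,y,.070)) for x,y in((-.077,.126),(.077,.126),(.077,-.126),(-.077,-.126))]);print(q.round(1).tolist())
hsv=cv2.cvtColor(im.copy(),cv2.COLOR_BGR2HSV);m=cv2.inRange(hsv,(3,90,25),(22,255,255));m[:290]=0;m[430:]=0;m[:,:222]=0;m[:,360:]=0
n,l,s,c=cv2.connectedComponentsWithStats(m);i=1+s[1:,4].argmax();print(s[i])
k,_=cv2.findContours((l==i).astype(np.uint8),0,2);print(cv2.approxPolyDP(cv2.convexHull(k[0]),3,True)[:,0].tolist())
# mean change around pot and tin
for n_,(u,v) in dict(pot=(367,257),tin=(317,243)).items(): print(n_,np.abs(im[v-18:v+18,u-18:u+18].astype(int)-a[v-18:v+18,u-18:u+18]).mean())
E
```

```text
t: 19.07
tcp_pos: [0.4493, 0.0181, 0.2557]
tool_rot: [3.142, 0.004, 1.48]
ft_force: [0.3, 0.2, -0.1]
width: -0.001
gripper_force: 0.0
t: 19.57
tcp_pos: [0.4065, -0.1866, 0.2516]
tool_rot: [-3.134, -0.0, 1.47]
ft_force: [-1.1, -0.9, 0.1]
width: 0.001
gripper_force: 0.0
[[281.6, 412.7], [229.9, 377.5], [294.4, 310.4], [343.3, 338.3]]
[ 230  311  113  116 7040]
[[295, 311], [342, 339], [339, 355], [281, 426], [237, 396], [230, 377]]
pot 65.47042181069959
tin 3.1347736625514404
```

```bash
python3 -c "
from cell import manip, cam, probe_bus, workorder
print(workorder.finish_job())"
```

```text
the job is handed in; nothing more can be done
None
```

The brush lies flat in the front compartment, the weight sits flat in the left compartment and the lid is fully shut; the job was handed in at about 20 s, with the spools standing at the last look before the lid closed, the tin unmoved, and the glue pot never approached (the arm hid it in the final check).

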